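Break down the tattoo station after a session

ROBOT

A 6-joint arm with a two-finger parallel gripper is mounted at the origin on the work surface. World frame = base frame: x ahead of the robot, y to its left, z up, the work surface at z = 0. Lengths are in m, angles in rad, forces in N, time in s.
With the tool pointing down it reaches from about 0.35 to 0.775 m from the base axis. Payload 5.5 kg.
Tool frame: the origin (TCP) lies at the very end of the fingers, on their centre line; the grasp point (between the pads) lies 19 mm behind it; z points along the fingers, y is the line along which they close (so a half turn about z gives the same grasp; the last joint's range is limited). The gripper opens to 85 mm and grips with 20 to 120 N. Pads are 22 mm wide; open, the fingers measure 114 mm over their backs; the gripper's body (76 mm by 85 mm) begins 54 mm behind the grasp point. The pads swing forward as they close: fully open they stand 13 mm farther back than shut.
Start: joints at [0.998, 0.313, 0.046, 1.304, 0, 1.431], TCP at [0.241, 0.522, 0.231] pointing down, gripper open.
Joint ranges: [-2.76, 2.76], [-0.86, 1.69], [-1.03, 1.26], [-2.2, 2.34], [-1.47, 1.5], [-3.14, 3.14]. Speed limits (rad/s): [2.57, 2.57, 3.14, 3.14, 3.14, 3.14].

INTERFACE

Orientations are given as a unit quaternion [w, x, y, z].
In Python, from workcell import env, cams, ticket, spotter gives the robot as it stands.
- The arm moves only by the tool jog_arm, never from a script. Its argument "increments" is a list that holds one entry, the list of rows, each a list of 7 numbers: the shift along the tool's x, y, z in units of 0.25 m (1.0 is 0.25 m), then the turn, a rotation vector about the tool's x, y, z in units of 180 degrees (1.0 is 180 degrees), then the closure in counts, from 0 (fully open) to 255 (shut). A call has 1 to 20 rows; each row shifts and turns the commanded pose from where the row before left it, along the tool's axes as they then stand; what a row does not reach is not made up. A row lasts 1/10 s, in which the tool goes at most 50 mm and 8.59 degrees, less where a joint would pass 70% of its speed; a pose out of reach is approached as far as the arm can. A call with a number of a shift or a turn outside -1 to 1 is refused whole. A call with a gripper value outside its range is refused whole. The fingers move at their own pace and stop on an object; "force" is the grip in N (left out, the last holds). Time passes only in rows, so rows that do not move let the fingers close. It gives the time, the measured TCP pose, the force, the opening and the grip force at its end, in the units of the state.
- env.get_state(): the state, without advancing time (a new reading comes with each control period).
- cams.read_camera(name): name is "scene" or "top"; returns a dict with "pixels" (480x640x3 uint8, red, green, blue), "fx", "fy", "cx", "cy" (pixels), "xyz" and "attitude" of the camera in the world. Camera axes: x right, y down, z forward; pixel columns grow to the right and rows downward; lengths in m; the calibration is good to about 2 mm. A picture is of the moment at which its call begins. There is no depth.
- ticket.hand_in(): hands the job in; it is judged then, once.
Trained networks look in the newest picture that a camera, given by its name, has taken for a name from the list of things; names that differ only in an ending like _2 or _b are one class to them, and where a whole thing is asked for, a point or a joint stands for the part that bears it (a point fixed in the world has none). Each returns a list of dicts, best first, with "conf" (0 to 1); they miss things now and then, are a little off and sometimes report something else, mostly with a low value. They report only what shows in the picture. A call takes as long as a camera call. They do not tell look-alikes from the thing itself.
- spotter.find_in(target, camera): "uv" ([column, row] in pixels, amid what is visible of it).
- spotter.cut_out(target, camera): "region" (480x640 bool, what is visible of it) and "uv" ([column, row] in pixels, amid what is visible of it).
- spotter.landmark_of(target, camera): "uv" ([column, row] in pixels: a listed point, or the origin of a listed thing).
The state is a dict: "clock": time; "joint_pos": joint angles; "qvel": joint speeds; "tau": joint torques, N m; "tcp_pos": TCP position; "orientation": TCP orientation; "wrist_force": force on the tool from outside, world axes, zero at the start; "ft_torque": the same for the moment, N m; "finger_gap": finger opening in m; "grip_force": force on a finger pad.
Only numpy, scipy, OpenCV 4.12 (cv2) and the standard library are available. Lean on these libraries where they do the work, as an engineer would, in place of code of your own. Each camera call takes 0.05 s, during which the arm holds its last target. There are 200 camera calls.

TASK

The session is over, so break down the tattoo station: switch the power supply off by turning its knob anticlockwise until it clicks over to off, and put the two used needle cartridges into the yellow sharps tub. Lay the two fat steel grips in the wide compartment of the steriliser cassette and the thin steel tube in its narrow compartment, all lying flat below the rim so that the lid would close; set them down, do not let them fall in from a height. Leave the ink bottles, the balm jar, the ink-cup stand, the wash and spray bottles and the tattoo machine standing or lying where they are.

Things in the scene. Friction and masses are not known exactly. Their poses are not given: they have to be found in the camera images.
- grip1_mid (a point): Bright steel machine grip, a fat grooved cylinder lying on its side: 58 mm long, 25 mm diameter over the middle 40 mm, slimmer (19 to 20 mm) for the last 6 to 9 mm at each end; about 85 g. The point is its centre, 12.5 mm above what it lies on; x runs along its length.
- grip2_mid (a point): Bright steel machine grip, a fat grooved cylinder lying on its side: 58 mm long, 25 mm diameter over the middle 40 mm, slimmer (19 to 20 mm) for the last 6 to 9 mm at each end; about 85 g. The point is its centre, 12.5 mm above what it lies on; x runs along its length.
- tube1_mid (a point): Bright steel back-stem tube, a thin plain cylinder lying on its side: 70 mm long, 9 mm diameter, about 22 g. The point is its centre, 4.5 mm above what it lies on; x runs along its length.
- cart1_mid (a point): Used needle cartridge, white plastic with a narrow black band at its tail, lying on its side: 38 mm long, a straight 12 mm diameter body 27 mm long, then a tapered nose 11 mm long; about 12 g. The point is the centre of the straight body, 6 mm above the table; x runs along its length to the nose (tail 13.5 mm behind the point, nose tip 24.5 mm ahead).
- cart2_mid (a point): Used needle cartridge, white plastic with a narrow black band at its tail, lying on its side: 38 mm long, a straight 12 mm diameter body 27 mm long, then a tapered nose 11 mm long; about 12 g. The point is the centre of the straight body, 6 mm above the table; x runs along its length to the nose (tail 13.5 mm behind the point, nose tip 24.5 mm ahead).
- cassette: Steriliser cassette, an open stainless steel tray with a perforated floor, fixed: 150 mm (its x) by 200 mm (its y), rim 36 mm above the table, walls and floor 2.5 mm thick, with a 3 mm clip on the outside of each short end. A 2.5 mm thick cross wall, 2 mm lower than the rim, runs along its x at y = +20 mm and parts a wide compartment (-y side, for grips) from a narrow one (+y side, for the tube). The origin is the centre of its underside.
- grip_bay (a point): Centre of the floor of the cassette's wide compartment, 2.5 mm above the table; the compartment measures 145 mm along x and 116 mm along y inside. Axes as the cassette's.
- tube_bay (a point): Centre of the floor of the cassette's narrow compartment, 2.5 mm above the table; the compartment measures 145 mm along x and 76 mm along y inside. Axes as the cassette's.
- sharps_mouth (a point): Sharps tub, a square yellow plastic tub fixed to the table, 124 mm square at the top and 100 mm tall; its lid flap is folded down behind it (+x side, 70 mm from the centre). The point is the centre of its mouth, a square opening of 80 mm in the top, level with the top; the inside is 110 mm square, its floor 97 mm below this point. z is up, x and y along its sides.
- knob (a joint): Rotary on/off switch of the power supply (rad): 0 = on, 1.2 = off, growing as the knob turns anticlockwise seen from above, with stops at both ends. An over-centre spring detent holds it at either end with about 0.12 N m, fading to nothing half-way (0.6); past that it snaps over to off by itself.
- knob_grip (a point): Grip point of that knob on its upright axis, 71 mm above the table. The knob is black: a bar 40 mm long (its x, white pointer line on the +x half) and 14 mm wide, from 57 to 83 mm above the table, on a skirt of 46 mm diameter (top 57 mm above the table) on the flat top of the supply. x follows the bar as it turns.
- supply: Machine power supply, a fixed black box with an aluminium top, 90 mm (x) by 130 mm (y) by 50 mm tall, origin at the centre of its underside, front to -x. The knob's axis is at x = -8, y = -18 mm. On the top a bar mark shows on and a ring mark off.
- ink1_mid (a point): Bystander: upright black dropper bottle of ink with a paper label, 32 mm diameter, 105 mm tall, easily knocked over. The point is half-way up; z is its upright axis.
- ink2_mid (a point): Bystander: upright black dropper bottle of ink with a paper label, 32 mm diameter, 105 mm tall, easily knocked over. The point is half-way up; z is its upright axis.
- balm_mid (a point): Bystander: low jar of balm with a steel lid, 50 mm diameter, 45 mm tall. The point is half-way up; z is its upright axis.
- inkcaps_mid (a point): Bystander: low round steel stand holding three white ink cups, 44 mm diameter, 26 mm tall. The point is half-way up; z is its upright axis.
- washbottle_mid (a point): Bystander: wash bottle with teal contents, red cap and bent red spout, 72 mm diameter, 220 mm tall, at the right. The point is on its axis 80 mm up; z is upright; the spout reaches 79 mm towards its -x.
- spray_mid (a point): Bystander: small cream spray bottle with a white pump, 50 mm diameter, 150 mm tall, at the left. The point is on its axis 60 mm up; z is upright.
- machine_mid (a point): Bystander: black rotary tattoo machine lying on its side, 142 mm long, 34 mm diameter, on the right beside the supply. The point is its middle, 17 mm up; x runs along it to the red plug, z is up.
Things that resemble listed ones, but are neither listed nor needed, are in the scene too. What is shaped like the supply but purple is not meant.

How it is judged:
At the end, for the whole second after the job is handed in: Knob above 1.1 rad; cartridges in the sharps tub, 20 mm or more below its mouth; grips in the wide bay, tube in the narrow one, level within 15 degrees, centres at most 21 mm (grips) or 25 mm (tube) above the floor; grips and tube at rest; no bystander shoved 25 mm or tipped (value of joint knob above 1.1 rad and x of cart1_mid in the frame of sharps_mouth between -0.056 and 0.056 m and y of cart1_mid in the frame of sharps_mouth between -0.056 and 0.056 m and z of each of cart1_mid, cart2_mid in the frame of sharps_mouth below -0.02 m and x of cart2_mid in the frame of sharps_mouth between -0.056 and 0.056 m and y of cart2_mid in the frame of sharps_mouth between -0.056 and 0.056 m and x of grip1_mid in the frame of grip_bay between -0.072 and 0.072 m and y of grip1_mid in the frame of grip_bay between -0.058 and 0.058 m and z of each of grip1_mid, grip2_mid in the frame of grip_bay below 0.021 m and angle between each of grip1_mid, grip2_mid, tube1_mid's own x axis and vertical above 1.3 rad and x of grip2_mid in the frame of grip_bay between -0.072 and 0.072 m and y of grip2_mid in the frame of grip_bay between -0.058 and 0.058 m and x of tube1_mid in the frame of tube_bay between -0.072 and 0.072 m and y of tube1_mid in the frame of tube_bay between -0.038 and 0.038 m and z of tube1_mid in the frame of tube_bay below 0.025 m and linear speed of each of grip1, grip2, tube1 below 0.03 m/s); the robot touches nothing.
It fails at once if an ink bottle, the balm jar, the ink-cup stand, the wash bottle, the spray bottle or the machine is shoved more than 25 mm or knocked over (distance of any of ink1_mid, ink2_mid, balm_mid, inkcaps_mid, washbottle_mid, spray_mid, machine_mid from where it was at the start of the episode above 0.025 m or angle between any of ink1_mid, ink2_mid, balm_mid, inkcaps_mid, washbottle_mid, spray_mid, machine_mid's own z axis and vertical above 0.35 rad).
It fails at once if a grip or tube is let fall into the cassette (free of the fingers near the cassette at over 1 m/s, a fall of about 50 mm) ((linear speed of grip1 above 1 m/s and contact force between grip1 and the fingers below 0.01 N and horizontal distance between grip1_mid and cassette below 0.14 m) or (linear speed of grip2 above 1 m/s and contact force between grip2 and the fingers below 0.01 N and horizontal distance between grip2_mid and cassette below 0.14 m) or (linear speed of tube1 above 1 m/s and contact force between tube1 and the fingers below 0.01 N and horizontal distance between tube1_mid and cassette below 0.14 m)).
It also fails if it takes over 72 s, if anything falls off the work surface, if the arm or the gripper's body presses on something with over 40 N, if the wrist force passes 120 N, or if a joint passes its speed limit or range.

## Working session

There is one attempt and no reset: what is moved stays moved. The work goes in short steps, Python scripts to look and compute and a tool call to move; the robot and the scene stay as the last step left them, time stands still between calls to the robot, and variables do not carry over. Pictures are saved under pics/ and viewed, at most 10 in all, crops included, and the job is handed in when it is done.

Besides the shell and the picture viewer there is one more tool, called as name(argument=value, ...), one argument or row to a line, values as JSON. jog_arm: Moves the arm, as the interface text tells. Shifts and turns lie within -1 to 1; 1 stands for 0.25 m of shift or 180 degrees of turn. Its arguments: {"type":"object","properties":{"increments":{"type":"array"},"force":{"type":"number"}},"required":["increments"]}

```bash
ls; mkdir -p pics; cat > h.py <<'E'
import numpy as np, cv2
from scipy.spatial.transform import Rotation as R
from workcell import env,cams,ticket,spotter
def rot(q): return R.from_quat([q[1],q[2],q[3],q[0]]).as_matrix()
def ray(c,uv,z):
    A=np.array(c["attitude"],float)
    M=rot(A) if A.shape==(4,) else A
    d=M@np.array([(uv[0]-c["cx"])/c["fx"],(uv[1]-c["cy"])/c["fy"],1])
    p=np.array(c["xyz"]); return p+d*(z-p[2])/d[2]
def proj(c,P):
    M=rot(c["attitude"]); q=M.T@(np.array(P)-c["xyz"]); return np.array([c["fx"]*q[0]/q[2]+c["cx"],c["fy"]*q[1]/q[2]+c["cy"]])
E
cat > a.py <<'E'
from h import *
for n in("top","scene"):
    c=cams.read_camera(n); cv2.imwrite(f"pics/{n}0.png",c["pixels"][:,:,::-1]); print(n,{k:c[k] for k in c if k!="pixels"})
    for t,z in dict(grip1_mid=.0125,tube1_mid=.0045,cart1_mid=.006,cassette=0,grip_bay=.0025,tube_bay=.0025,sharps_mouth=.1,knob_grip=.071,supply=0,ink1_mid=.0525,balm_mid=.0225,inkcaps_mid=.013,washbottle_mid=.08,spray_mid=.06,machine_mid=.017).items():
        print(t,[(np.round(d["uv"]).astype(int).tolist(),round(d["conf"],2),ray(c,d["uv"],z)[:2].round(3).tolist()) for d in spotter.landmark_of(t,n)])
print(env.get_state())
E
python3 a.py
```

```text
pics
top {'fx': 612.4362647711588, 'fy': 612.4362647711588, 'cx': 319.8070036487116, 'cy': 239.0381013543564, 'xyz': array([0.47722412, 0.00457774, 1.36898793]), 'attitude': array([ 0.03645925, -0.70097481,  0.711124  , -0.04009622])}
grip1_mid [([405, 261], 0.77, [0.573, -0.193])]
tube1_mid [([257, 307], 0.41, [0.476, 0.137])]
cart1_mid [([339, 266], 0.61, [0.564, -0.046]), ([407, 261], 0.41, [0.574, -0.198])]
cassette [([479, 326], 0.86, [0.427, -0.354]), ([297, 259], 0.3, [0.582, 0.049])]
grip_bay [([499, 329], 0.8, [0.42, -0.396]), ([198, 238], 0.18, [0.632, 0.269])]
tube_bay [([453, 321], 0.62, [0.438, -0.295]), ([527, 228], 0.47, [0.644, -0.471])]
sharps_mouth [([147, 340], 0.86, [0.413, 0.353])]
knob_grip [([293, 205], 0.8, [0.693, 0.054]), ([163, 172], 0.64, [0.768, 0.333]), ([480, 324], 0.48, [0.434, -0.338])]
supply [([164, 168], 0.94, [0.793, 0.348]), ([287, 204], 0.77, [0.707, 0.07]), ([498, 328], 0.7, [0.421, -0.395]), ([256, 307], 0.67, [0.476, 0.139])]
ink1_mid [([301, 260], 0.54, [0.576, 0.038]), ([461, 244], 0.51, [0.605, -0.309])]
balm_mid [([243, 262], 0.61, [0.574
[... 1361 characters left out ...]
4, -0.263])]
{'clock': 1.6, 'joint_pos': array([9.98411641e-01, 3.13202203e-01, 4.60993048e-02, 1.30361750e+00,
       1.96418142e-05, 1.43119144e+00]), 'qvel': array([ 0.00115138,  0.00216979,  0.0007257 ,  0.00093169, -0.00077434,
        0.00088865]), 'tau': array([ 2.64159877e-05, -4.80457950e+01,  2.98803753e+01,  6.76863947e-04,
       -1.58565335e-04, -2.19256805e-05]), 'tcp_pos': array([0.24117691, 0.52201276, 0.23132164]), 'orientation': array([4.02590976e-06, 2.14705121e-01, 9.76678918e-01, 3.90057334e-05]), 'wrist_force': array([ 0.31939974, -0.02443786,  0.44317669]), 'ft_torque': array([ 0.01021909, -0.01658837, -0.02963396]), 'grip_force': 0.0, 'finger_gap': 0.0855105805818584}
```

View pics/top0.png

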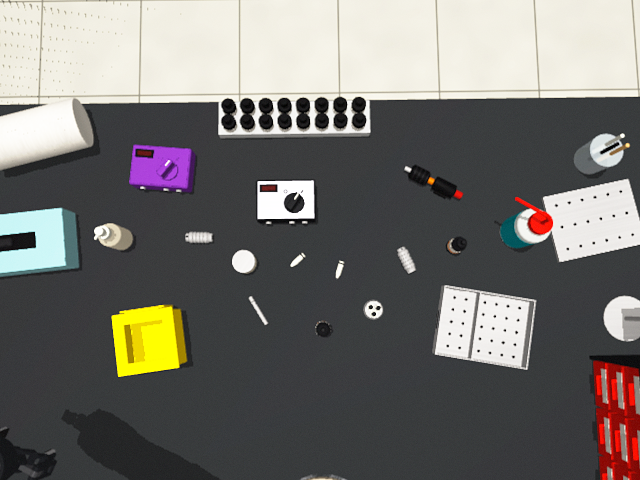

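View pics/scene0.png

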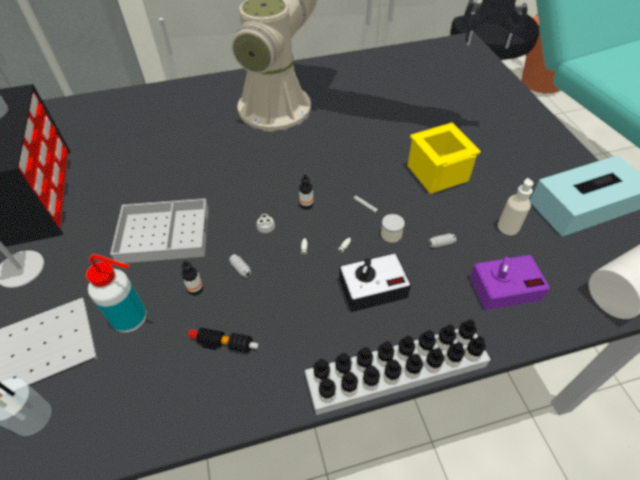

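```bash
cat > b.py <<'E'
from h import *
c=cams.read_camera("top"); im=c["pixels"]; np.save("top.npy",im)
g=cv2.cvtColor(im,cv2.COLOR_RGB2GRAY)
def world_ang(u0,u1,z): d=ray(c,u1,z)-ray(c,u0,z); return np.degrees(np.arctan2(d[1],d[0])),np.linalg.norm(d)
for n,(u,v),r,z in [("gripA",(199,238),20,.0125),("gripB",(406,260),20,.0125),("tube",(258,310),22,.0045),("cartL",(298,260),14,.006),("cartR",(340,268),14,.006),("cass",(485,327),60,.036)]:
    s=g[v-r:v+r,u-r:u+r]; _,m=cv2.threshold(s,110,255,cv2.THRESH_BINARY)
    if n=="cass": m=cv2.morphologyEx(m,cv2.MORPH_CLOSE,np.ones((7,7)))
    cs,_=cv2.findContours(m,cv2.RETR_EXTERNAL,cv2.CHAIN_APPROX_NONE); k=max(cs,key=cv2.contourArea)
    if n=="cass":
        b=cv2.boxPoints(cv2.minAreaRect(k))+[u-r,v-r]; print(n,[ray(c,p,z)[:2].round(3).tolist() for p in b],ray(c,b.mean(0),.02).round(3)); continue
    w=np.zeros_like(m); cv2.drawContours(w,[k],-1,1,-1); y,x=np.nonzero(w); P=np.c_[x,y]+[u-r,v-r]
    mu=P.mean(0); _,_,V=np.linalg.svd(P-mu); t=(P-mu)@V[0]
    p0,p1=mu+V[0]*(t.min()-.5),mu+V[0]*(t.max()+.5); wd=world_ang(p0,p1,z)
    print(n,mu.round(1),ray(c,mu,z)[:2].round(4),"mid",ray(c,(p0+p1)/2,z)[:2].round(4),"ang",round(wd[0]%180,1),"len",round(wd[1],4))
T=[]
for (u,v) in [(292,203),(163,167),(199,238),(406,260),(298,260),(340,268)]:
    s=im[v-24:v+24,u-30:u+30]; T.append(cv2.resize(s,(260,208),interpolation=cv2.INTER_CUBIC))
cv2.imwrite("pics/crops.png",np.vstack([np.hstack(T[:3]),np.hstack(T[3:])])[:,:,::-1])
for n,u in [("knobscene",None)]:
    for k in ("knob_grip","sharps_mouth"): print(k,[(np.round(d["uv"],1),round(d["conf"],2)) for d in spotter.landmark_of(k,"top")])
E
python3 b.py
```

```text
gripA [198.5 236.4] [0.6343 0.2666] mid [0.6343 0.2676] ang 88.1 len 0.0604
gripB [406.9 259.3] [ 0.5767 -0.1962] mid [ 0.5771 -0.196 ] ang 24.7 len 0.0616
tube [257.8 310.3] [0.469  0.1359] mid [0.4693 0.136 ] ang 31.1 len 0.0735
cartL [297.4 259.9] [0.5792 0.0472] mid [0.5784 0.0482] ang 130.6 len 0.042
cartR [339.3 268.8] [ 0.5581 -0.046 ] mid [ 0.5568 -0.0456] ang 162.3 len 0.043
cass [[0.371, -0.241], [0.52, -0.271], [0.482, -0.477], [0.334, -0.444]] [ 0.426 -0.362  0.02 ]
knob_grip [(array([163.4, 171.2]), 0.73), (array([322.3, 330.8]), 0.71), (array([294.7, 202.1]), 0.58), (array([195.8, 236.5]), 0.57)]
sharps_mouth [(array([147. , 340.7]), 0.6)]
```

View pics/crops.png

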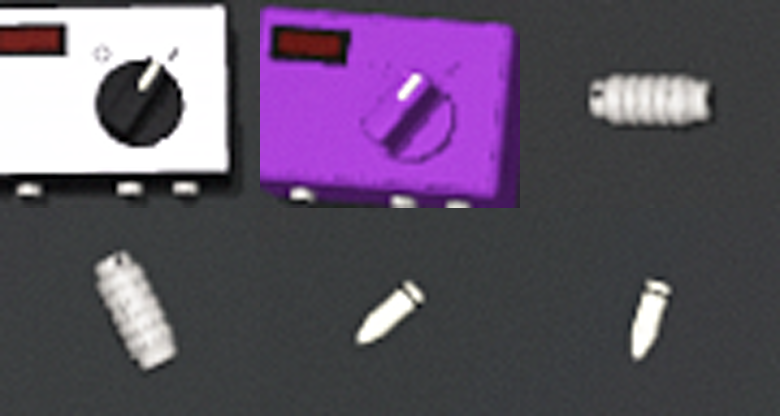

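```bash
cat > plan.py <<'E'
# usage: plan.py x,y,z,phi ... : per waypoint, total tool-axis shift (0.25 m units) for lateral & z, turn units; min rows
from h import *; import sys
s=env.get_state(); p=np.array(s["tcp_pos"]); M=rot(s["orientation"]); ph=np.degrees(np.arctan2(M[1,1],M[0,1]))
print("t",s["clock"],"pos",p.round(4),"phi",round(ph,1),"j6",s["joint_pos"][5].round(2),"gap",round(s["finger_gap"],4),"tilt",np.round(M[2],3))
for w in sys.argv[1:]:
    x,y,z,f=map(float,w.split(","))
    a=np.radians(ph); ty=np.array([np.cos(a),np.sin(a)]); tx=np.array([-ty[1],ty[0]])  # z down: x = y x z
    tx=np.array([ -np.sin(a),np.cos(a)]); 
    d=np.array([x-p[0],y-p[1]]); L=np.linalg.norm(d); t=(ph-f)/180
    print(w,"lat x %.3f y %.3f (%.0f mm) z %.3f turn %.3f (>=%d rows)"%(d@tx/.25,d@ty/.25,L*1e3,(p[2]-z)/.25,t,np.ceil(abs(t)/.047)),"j6->%.2f"%(np.arctan2(y,x)+np.pi/2-np.radians(f)))
    p=np.array([x,y,z]); ph=f
E
python3 - <<'E'
from h import *
c=cams.read_camera("top"); print(ray(c,(294.3,202.8),.057))
a,b=ray(c,(262+143/4.333,179+87/4.333),.083),ray(c,(262+156/4.333,179+63/4.333),.083); d=b-a; print(np.degrees(np.arctan2(d[1],d[0])))
# bar darkness axis via gradient-free check: refine pointer by white pixels
im=np.load("top.npy"); g=cv2.cvtColor(im,cv2.COLOR_RGB2GRAY)[192:214,283:306]; print(g[::1,::1])
E
python3 plan.py .697,.052,.231,55
```

```text
[0.69966245 0.05092562 0.057     ]
-28.759996507415938
[[253 193 232 171 247 255 255 255 255 255 255 255 200  79 235 255 255 240
  131 242 255 255 255]
 [255 250 236 242 255 255 255 194  94  42  22  11  16  47 217 223 243 253
  252 255 255 255 254]
 [255 255 255 255 255 205  76  28  38  39  34  28  21 173 255 197  61 253
  255 255 255 255 255]
 [255 255 255 247 124  36  34  40  43  39  31  28 102 254 246 120  27 114
  255 255 255 255 255]
 [255 255 255 124  29  40  41  42  41  32  30  62 244 255 186  53  24   1
  117 254 255 255 255]
 [255 255 191  50  39  45  46  44  36  35  32 178 255 222  80  34  21   9
   22 112 255 255 255]
 [255 237  72  37  40  42  45  41  36  37  27 240 241 122  36  30  12  20
   29  21 251 255 255]
 [255 193  29  39  43  44  41  35  36  41  39 186 141  56  34  16  20  25
   42  37 108 255 255]
 [255 141  34  45  45  46  36  39  46  43  42  40  40  41  25  13  22  27
   40  41  10 255 255]
 [238  81  36  45  45  42  37  43  46  42  47  46  43  31  16  25  26  37
   44  42  24 253 255]
 [227  57  37  43  42  36  40  46  45  43  47  50  38  14  15  24  28  42
 
[... 557 characters left out ...]
 36  46  47  50  48  45
   30  87 251 255 255]
 [255 255 255 156  18  16  17  30  22  13  23  33  49  50  47  48  44  34
   53 244 255 255 255]
 [255 255 255 249 118  35  13   8  12  21  35  49  46  45  47  41  23  50
  233 255 255 255 255]
 [254 255 255 255 255 189  60   7  14  21  39  47  45  43  29  63 231 252
  255 255 255 255 254]
 [254 254 255 255 255 255 230 200 108  32  25  38  43  68 106 240 255 255
  255 255 255 255 255]
 [254 254 254 255 255 255 255 255 255 249 251 252 251 252 254 255 255 255
  255 255 255 255 255]]
t 1.8 pos [0.2412 0.522  0.2313] phi 65.2 j6 1.43 gap 0.0855 tilt [ 0.  0. -1.]
.697,.052,.231,55 lat x -2.444 y -0.942 (655 mm) z 0.001 turn 0.057 (>=2 rows) j6->0.69
```

jog_arm(
  increments=[
    [[-0.144, -0.0555, 0, 0, 0, 0, 80], [-0.144, -0.0555, 0, 0, 0, 0, 80], [-0.144, -0.0555, 0, 0, 0, 0, 80], [-0.144, -0.0555, 0, 0, 0, 0, 80], [-0.144, -0.0555, 0, 0, 0, 0, 80], [-0.144, -0.0555, 0, 0, 0, 0, 80], [-0.144, -0.0555, 0, 0, 0, 0, 80], [-0.144, -0.0555, 0, 0, 0, 0, 80], [-0.144, -0.0555, 0, 0, 0, 0, 80], [-0.144, -0.0555, 0, 0, 0, 0, 80], [-0.144, -0.0555, 0, 0, 0, 0, 80], [-0.144, -0.0555, 0, 0, 0, 0, 80], [-0.144, -0.0555, 0, 0, 0, 0, 80], [-0.144, -0.0555, 0, 0, 0, 0, 80], [-0.144, -0.0555, 0, 0, 0, 0, 80], [-0.144, -0.0555, 0, 0, 0, 0, 80], [-0.144, -0.0555, 0, 0, 0, 0, 80], [0, 0, 0.12, 0, 0, 0.023, 80], [0, 0, 0.12, 0, 0, 0, 80], [0, 0, 0.12, 0, 0, 0, 80]],
  ],
  force=30,
)

```text
clock: 3.8
tcp_pos: [0.6983, 0.0506, 0.1401]
orientation: [0.0, 0.25, 0.968, 0.0]
wrist_force: [-0.4, 0.7, -0.3]
finger_gap: 0.0587
grip_force: 0.0
```

```bash
python3 plan.py .699,.051,.062,61
```

```text
t 3.8 pos [0.6983 0.0506 0.1401] phi 61.0 j6 0.46 gap 0.0587 tilt [-0.  0. -1.]
.699,.051,.062,61 lat x -0.002 y 0.003 (1 mm) z 0.312 turn 0.000 (>=1 rows) j6->0.58
```

jog_arm(
  increments=[
    [[0, 0, 0.104, 0, 0, 0, 80], [0, 0, 0.104, 0, 0, 0, 80], [0, 0, 0.104, 0, 0, 0, 80], [0, 0, 0, 0, 0, 0, 255], [0, 0, 0, 0, 0, 0, 255], [0, 0, 0, 0, 0, 0, 255], [0, 0, 0, 0, 0, 0, 255], [0, 0, 0, 0, 0, 0, 255], [0, 0, 0, 0, 0, -0.047, 255], [0, 0, 0, 0, 0, -0.047, 255], [0, 0, 0, 0, 0, -0.047, 255], [0, 0, 0, 0, 0, -0.047, 255], [0, 0, 0, 0, 0, -0.047, 255], [0, 0, 0, 0, 0, -0.047, 255], [0, 0, 0, 0, 0, -0.047, 255], [0, 0, 0, 0, 0, -0.047, 255], [0, 0, 0, 0, 0, 0, 255]],
  ],
)

```text
clock: 5.5
tcp_pos: [0.6996, 0.0509, 0.0654]
orientation: [0.002, -0.331, 0.944, -0.001]
wrist_force: [2.8, 0.1, 1.8]
finger_gap: 0.0131
grip_force: 54.2
```

jog_arm(
  increments=[
    [[0, 0, 0, 0, 0, 0, 100], [0, 0, 0, 0, 0, 0, 100], [0, 0, -0.18, 0, 0, 0, 100], [0, 0, -0.18, 0, 0, 0, 100], [0, 0, -0.18, 0, 0, 0, 100], [0.096, 0.068, 0, 0, 0, 0, 100], [0.096, 0.068, 0, 0, 0, 0, 100], [0.096, 0.068, 0, 0, 0, 0, 100], [0.096, 0.068, 0, 0, 0, 0, 100], [0, 0, 0.036, 0, 0, 0.0445, 100], [0, 0, 0.036, 0, 0, 0.0445, 100], [0, 0, 0.036, 0, 0, 0.0445, 100], [0, 0, 0.036, 0, 0, 0.0445, 100], [0, 0, 0.036, 0, 0, 0.0445, 100], [0, 0, 0.036, 0, 0, 0.0445, 100], [0, 0, 0.036, 0, 0, 0.0445, 100], [0, 0, 0.036, 0, 0, 0.0445, 100], [0, 0, 0.036, 0, 0, 0.0445, 100], [0, 0, 0.036, 0, 0, 0.0445, 100], [0, 0, 0.036, 0, 0, 0.0445, 100]],
  ],
)

```text
clock: 7.5
tcp_pos: [0.5802, 0.0442, 0.0992]
orientation: [0.0, 0.421, 0.907, -0.0]
wrist_force: [0.3, 0.8, -0.8]
finger_gap: 0.0522
grip_force: 0.0
```

```bash
python3 plan.py .582,.044,.002,40.6; python3 - <<'E'
from h import *
c=cams.read_camera("top"); a=c["pixels"]
c2=cams.read_camera("scene"); b=c2["pixels"]
T=[cv2.resize(a[170:290,250:410],(400,300)),cv2.resize(b[210:300,300:420],(400,300))]
cv2.imwrite("pics/k.png",np.hstack(T)[:,:,::-1])
E
```

```text
t 7.5 pos [0.5802 0.0442 0.0992] phi 40.2 j6 0.81 gap 0.0522 tilt [-0. -0. -1.]
.582,.044,.002,40.6 lat x -0.005 y 0.005 (2 mm) z 0.389 turn -0.002 (>=1 rows) j6->0.94
```

View pics/k.png

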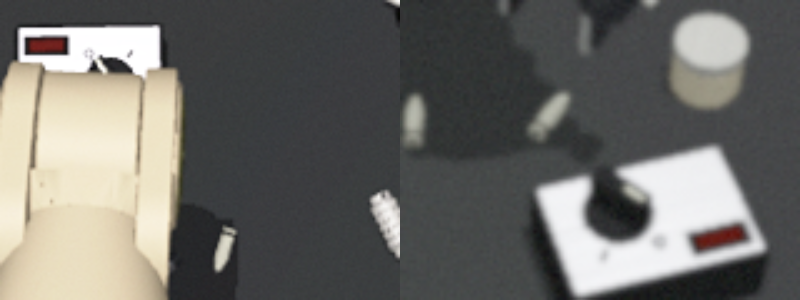

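jog_arm(
  increments=[
    [[-0.005, 0.005, 0.13, 0, 0, 0, 100], [0, 0, 0.13, 0, 0, 0, 100], [0, 0, 0.13, 0, 0, 0, 100], [0, 0, 0, 0, 0, 0, 255], [0, 0, 0, 0, 0, 0, 255], [0, 0, 0, 0, 0, 0, 255], [0, 0, 0, 0, 0, 0, 255], [0, 0, -0.158, 0, 0, 0, 255], [0, 0, -0.158, 0, 0, 0, 255], [0, 0, -0.158, 0, 0, 0, 255], [0, 0, -0.158, 0, 0, 0, 255]],
  ],
)

```text
clock: 8.7
tcp_pos: [0.582, 0.044, 0.1623]
orientation: [0.0, 0.417, 0.909, 0.0]
wrist_force: [1.3, -0.1, -1.5]
finger_gap: 0.01
grip_force: 31.1
```

```bash
python3 plan.py .415,.351,.16,40.2 .415,.351,.06,40.2 .415,.351,.17,72.3 .562,-.047,.17,72.3
```

```text
t 8.7 pos [0.582  0.044  0.1623] phi 40.7 j6 0.8 gap 0.01 tilt [-0.001  0.001 -1.   ]
.415,.351,.16,40.2 lat x 1.367 y 0.293 (349 mm) z 0.009 turn 0.003 (>=1 rows) j6->1.57
.415,.351,.06,40.2 lat x 0.000 y 0.000 (0 mm) z 0.400 turn 0.000 (>=0 rows) j6->1.57
.415,.351,.17,72.3 lat x 0.000 y 0.000 (0 mm) z -0.440 turn -0.178 (>=4 rows) j6->1.01
.562,-.047,.17,72.3 lat x -1.044 y -1.338 (424 mm) z 0.000 turn 0.000 (>=0 rows) j6->0.23
```

jog_arm(
  increments=[
    [[0.152, 0.0325, 0, 0, 0, 0, 255], [0.152, 0.0325, 0, 0, 0, 0, 255], [0.152, 0.0325, 0, 0, 0, 0, 255], [0.152, 0.0325, 0, 0, 0, 0, 255], [0.152, 0.0325, 0, 0, 0, 0, 255], [0.152, 0.0325, 0, 0, 0, 0, 255], [0.152, 0.0325, 0, 0, 0, 0, 255], [0.152, 0.0325, 0, 0, 0, 0, 255], [0.152, 0.0325, 0, 0, 0, 0, 255], [0, 0, 0.135, 0, 0, 0, 255], [0, 0, 0.135, 0, 0, 0, 255], [0, 0, 0.135, 0, 0, 0, 255], [0, 0, 0, 0, 0, 0, 255], [0, 0, 0, 0, 0, 0, 190], [0, 0, 0, 0, 0, 0, 190], [0, 0, 0, 0, 0, 0, 190], [0, 0, -0.15, 0, 0, 0, 190], [0, 0, -0.15, 0, 0, 0, 190], [0, 0, -0.14, 0, 0, -0.0445, 190]],
  ],
)

```text
clock: 10.6
tcp_pos: [0.4155, 0.3514, 0.1716]
orientation: [0.001, 0.352, 0.936, 0.001]
wrist_force: [0.4, -0.2, -0.6]
finger_gap: 0.0219
grip_force: 0.0
```

```bash
python3 plan.py .562,-.047,.17,63 .562,-.047,.002,72.3 ; python3 - <<'E'
from h import *
a=cams.read_camera("top")["pixels"]; b=cams.read_camera("scene")["pixels"]
T=[cv2.resize(a[290:390,90:210],(360,300)),cv2.resize(b[110:200,390:498],(360,300))]
cv2.imwrite("pics/t.png",np.hstack(T)[:,:,::-1])
E
```

```text
t 10.6 pos [0.4155 0.3514 0.1716] phi 48.8 j6 1.27 gap 0.0219 tilt [-0.001  0.002 -1.   ]
.562,-.047,.17,63 lat x -1.491 y -0.813 (424 mm) z 0.006 turn -0.079 (>=2 rows) j6->0.39
.562,-.047,.002,72.3 lat x 0.000 y 0.000 (0 mm) z 0.672 turn -0.052 (>=2 rows) j6->0.23
```

View pics/t.png

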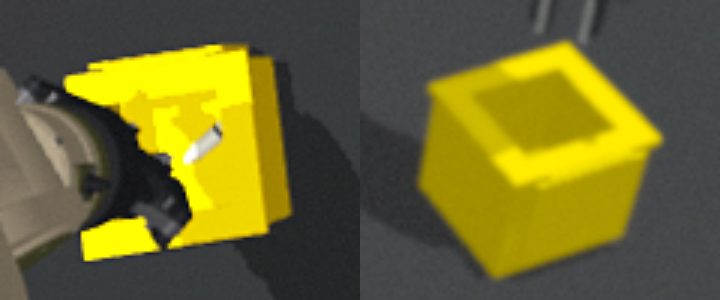

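jog_arm(
  increments=[
    [[-0.1355, -0.0739, 0, 0, 0, 0, 120], [-0.1355, -0.0739, 0, 0, 0, 0, 120], [-0.1355, -0.0739, 0, 0, 0, 0, 120], [-0.1355, -0.0739, 0, 0, 0, 0, 120], [-0.1355, -0.0739, 0, 0, 0, 0, 120], [-0.1355, -0.0739, 0, 0, 0, 0, 120], [-0.1355, -0.0739, 0, 0, 0, 0, 120], [-0.1355, -0.0739, 0, 0, 0, 0, 120], [-0.1355, -0.0739, 0, 0, 0, 0, 120], [-0.1355, -0.0739, 0, 0, 0, 0, 120], [-0.1355, -0.0739, 0, 0, 0, 0, 120], [0, 0, 0.135, 0, 0, -0.0262, 120], [0, 0, 0.135, 0, 0, -0.0262, 120], [0, 0, 0.135, 0, 0, -0.0262, 120], [0, 0, 0.135, 0, 0, -0.0262, 120], [0, 0, 0.135, 0, 0, -0.0262, 120], [0, 0, 0, 0, 0, 0, 255], [0, 0, 0, 0, 0, 0, 255], [0, 0, 0, 0, 0, 0, 255], [0, 0, 0, 0, 0, 0, 255]],
  ],
)

```text
clock: 12.7
tcp_pos: [0.5609, -0.0477, 0.0005]
orientation: [0.001, 0.155, 0.988, -0.0]
wrist_force: [0.6, -0.1, 2.7]
finger_gap: 0.0105
grip_force: 30.1
```

```bash
python3 plan.py .562,-.047,.162,72.3 .415,.351,.162,72.3 .415,.351,.062,72.3 .415,.351,.162,121 .469,.136,.162,121
```

```text
t 12.7 pos [ 5.609e-01 -4.770e-02  5.000e-04] phi 72.2 j6 0.08 gap 0.0105 tilt [-0.001  0.    -1.   ]
.562,-.047,.162,72.3 lat x -0.003 y 0.004 (1 mm) z -0.646 turn -0.001 (>=1 rows) j6->0.23
.415,.351,.162,72.3 lat x 1.044 y 1.338 (424 mm) z 0.000 turn 0.000 (>=0 rows) j6->1.01
.415,.351,.062,72.3 lat x 0.000 y 0.000 (0 mm) z 0.400 turn 0.000 (>=0 rows) j6->1.01
.415,.351,.162,121 lat x 0.000 y 0.000 (0 mm) z -0.400 turn -0.271 (>=6 rows) j6->0.16
.469,.136,.162,121 lat x 0.258 y -0.848 (222 mm) z 0.000 turn 0.000 (>=0 rows) j6->-0.26
```

jog_arm(
  increments=[
    [[0, 0, -0.162, 0, 0, 0, 255], [0, 0, -0.162, 0, 0, 0, 255], [0, 0, -0.162, 0, 0, 0, 255], [0, 0, -0.162, 0, 0, 0, 255], [0.095, 0.122, 0, 0, 0, 0, 255], [0.095, 0.122, 0, 0, 0, 0, 255], [0.095, 0.122, 0, 0, 0, 0, 255], [0.095, 0.122, 0, 0, 0, 0, 255], [0.095, 0.122, 0, 0, 0, 0, 255], [0.095, 0.122, 0, 0, 0, 0, 255], [0.095, 0.122, 0, 0, 0, 0, 255], [0.095, 0.122, 0, 0, 0, 0, 255], [0.095, 0.122, 0, 0, 0, 0, 255], [0.095, 0.122, 0, 0, 0, 0, 255], [0.095, 0.122, 0, 0, 0, 0, 255], [0, 0, 0.134, 0, 0, 0, 255], [0, 0, 0.134, 0, 0, 0, 255], [0, 0, 0.134, 0, 0, 0, 255], [0, 0, 0, 0, 0, 0, 190], [0, 0, 0, 0, 0, 0, 190]],
  ],
)

```text
clock: 14.7
tcp_pos: [0.4136, 0.3514, 0.0615]
orientation: [-0.001, 0.155, 0.988, -0.001]
wrist_force: [0.2, -0.0, -0.5]
finger_gap: 0.0219
grip_force: 0.0
```

jog_arm(
  increments=[
    [[0, 0, 0, 0, 0, 0, 190], [0, 0, -0.15, 0, 0, 0, 190], [0, 0, -0.15, 0, 0, 0, 190], [0, 0, -0.1, 0, 0, -0.045, 190], [0, 0, 0, 0, 0, -0.045, 190], [0, 0, 0, 0, 0, -0.045, 190], [0, 0, 0, 0, 0, -0.045, 190], [0, 0, 0, 0, 0, -0.045, 190], [0, 0, 0, 0, 0, -0.046, 190], [0.043, -0.1415, 0, 0, 0, 0, 130], [0.043, -0.1415, 0, 0, 0, 0, 130], [0.043, -0.1415, 0, 0, 0, 0, 130], [0.043, -0.1415, 0, 0, 0, 0, 130], [0.043, -0.1415, 0, 0, 0, 0, 130], [0.043, -0.1415, 0, 0, 0, 0, 130]],
  ],
)

```text
clock: 16.2
tcp_pos: [0.4691, 0.135, 0.1635]
orientation: [0.002, -0.267, 0.964, -0.0]
wrist_force: [-0.5, 0.1, -0.4]
finger_gap: 0.0417
grip_force: 0.0
```

```bash
python3 plan.py .469,.136,.0015,121; python3 - <<'E'
from h import *
a=cams.read_camera("top")["pixels"]; b=cams.read_camera("scene")["pixels"]
T=[cv2.resize(a[290:390,90:210],(360,300)),cv2.resize(b[180:240,330:402],(360,300))]
cv2.imwrite("pics/t2.png",np.hstack(T)[:,:,::-1])
E
```

```text
t 16.2 pos [0.4691 0.135  0.1635] phi 121.0 j6 -0.43 gap 0.0417 tilt [-0.003 -0.002 -1.   ]
.469,.136,.0015,121 lat x -0.002 y 0.004 (1 mm) z 0.648 turn -0.000 (>=1 rows) j6->-0.26
```

View pics/t2.png

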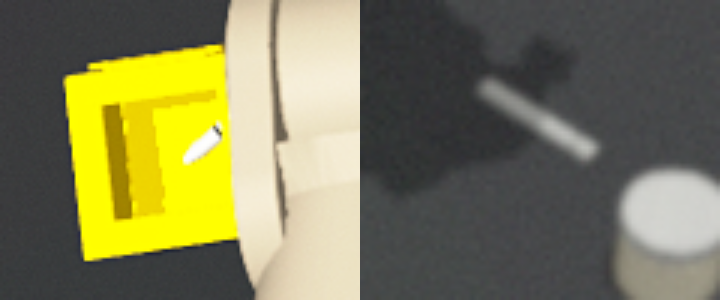

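jog_arm(
  increments=[
    [[-0.002, 0.004, 0.13, 0, 0, 0, 130], [0, 0, 0.13, 0, 0, 0, 130], [0, 0, 0.13, 0, 0, 0, 130], [0, 0, 0.13, 0, 0, 0, 130], [0, 0, 0.128, 0, 0, 0, 130], [0, 0, 0, 0, 0, 0, 255], [0, 0, 0, 0, 0, 0, 255], [0, 0, 0, 0, 0, 0, 255], [0, 0, 0, 0, 0, 0, 255], [0, 0, 0, 0, 0, 0, 255], [0, 0, -0.14, 0, 0, 0, 255], [0, 0, -0.15, 0, 0, 0, 255], [0, 0, -0.15, 0, 0, 0, 255], [0, 0, -0.15, 0, 0, 0, 255]],
  ],
)

```text
clock: 17.7
tcp_pos: [0.4674, 0.1376, 0.1483]
orientation: [-0.0, -0.267, 0.964, 0.0]
wrist_force: [0.5, 0.6, -0.0]
finger_gap: 0.0076
grip_force: 29.5
```

```bash
python3 plan.py .439,-.299,.15,121 .439,-.299,.006,79 .439,-.299,.16,79; python3 - <<'E'
from h import *
b=cams.read_camera("scene")["pixels"]; a=cams.read_camera("top")["pixels"]
T=[cv2.resize(a[290:390,90:210],(360,300)),cv2.resize(b[130:240,320:452],(360,300))]
cv2.imwrite("pics/t3.png",np.hstack(T)[:,:,::-1])
E
```

```text
t 17.7 pos [0.4674 0.1376 0.1483] phi 121.0 j6 -0.42 gap 0.0076 tilt [ 0.  0. -1.]
.439,-.299,.15,121 lat x 0.997 y -1.439 (438 mm) z -0.007 turn -0.000 (>=1 rows) j6->-1.14
.439,-.299,.006,79 lat x 0.000 y 0.000 (0 mm) z 0.576 turn 0.233 (>=5 rows) j6->-0.41
.439,-.299,.16,79 lat x 0.000 y 0.000 (0 mm) z -0.616 turn 0.000 (>=0 rows) j6->-0.41
```

View pics/t3.png

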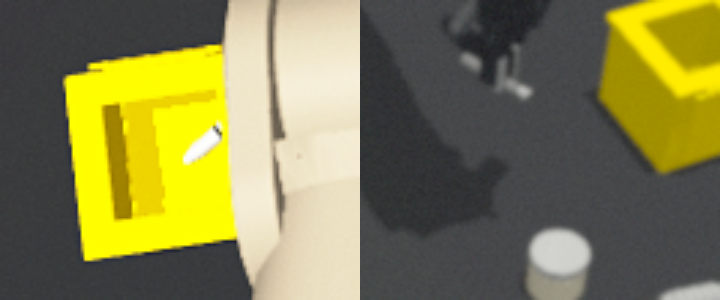

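jog_arm(
  increments=[
    [[0.083, -0.12, 0, 0, 0, 0, 255], [0.083, -0.12, 0, 0, 0, 0, 255], [0.083, -0.12, 0, 0, 0, 0, 255], [0.083, -0.12, 0, 0, 0, 0, 255], [0.083, -0.12, 0, 0, 0, 0, 255], [0.083, -0.12, 0, 0, 0, 0, 255], [0.083, -0.12, 0, 0, 0, 0, 255], [0.083, -0.12, 0, 0, 0, 0, 255], [0.083, -0.12, 0, 0, 0, 0, 255], [0.083, -0.12, 0, 0, 0, 0, 255], [0.083, -0.12, 0, 0, 0, 0, 255], [0.083, -0.12, 0, 0, 0, 0, 255], [0, 0, 0, 0, 0, 0.0466, 255], [0, 0, 0.07, 0, 0, 0.0466, 255], [0, 0, 0.08, 0, 0, 0.0466, 255], [0, 0, 0.08, 0, 0, 0.0466, 255], [0, 0, 0.08, 0, 0, 0.0466, 255], [0, 0, 0, 0, 0, 0, 255]],
  ],
)

```text
clock: 19.6
tcp_pos: [0.4377, -0.2971, 0.066]
orientation: [-0.003, 0.096, 0.995, 0.002]
wrist_force: [-0.1, 1.0, -0.0]
finger_gap: 0.0075
grip_force: 29.6
```

```bash
python3 plan.py .439,-.299,.006,79 ; python3 - <<'E'
from h import *
b=cams.read_camera("scene")["pixels"]; a=cams.read_camera("top")["pixels"]
T=[cv2.resize(a[275:385,410:542],(360,300)),cv2.resize(b[180:280,95:215],(360,300))]
cv2.imwrite("pics/t4.png",np.hstack(T)[:,:,::-1])
E
```

```text
t 19.6 pos [ 0.4377 -0.2971  0.066 ] phi 79.0 j6 -0.56 gap 0.0075 tilt [ 0.006  0.004 -1.   ]
.439,-.299,.006,79 lat x -0.007 y -0.006 (2 mm) z 0.240 turn 0.000 (>=1 rows) j6->-0.41
```

View pics/t4.png

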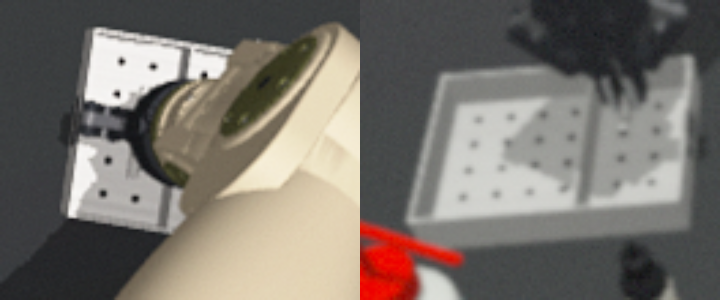

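jog_arm(
  increments=[
    [[-0.007, -0.006, 0.07, 0, 0, 0, 255], [0, 0, 0.07, 0, 0, 0, 255], [0, 0, 0.06, 0, 0, 0, 255], [0, 0, 0.035, 0, 0, 0, 255], [0, 0, 0, 0, 0, 0, 255], [0, 0, 0, 0, 0, 0, 190], [0, 0, 0, 0, 0, 0, 190], [0, 0, 0, 0, 0, 0, 190], [0, 0, -0.1, 0, 0, 0, 190], [0, 0, -0.15, 0, 0, 0, 190], [0, 0, -0.18, 0, 0, 0, 190], [0, 0, -0.18, 0, 0, 0, 190]],
  ],
)

```text
clock: 20.9
tcp_pos: [0.4411, -0.3007, 0.1649]
orientation: [-0.0, 0.095, 0.995, 0.0]
wrist_force: [1.4, -1.2, 0.1]
finger_gap: 0.0218
grip_force: 0.0
```

```bash
python3 plan.py .577,-.196,.16,79 .577,-.196,.0035,114.7
```

```text
t 20.9 pos [ 0.4411 -0.3007  0.1649] phi 79.1 j6 -0.56 gap 0.0218 tilt [ 0.  0. -1.]
.577,-.196,.16,79 lat x -0.454 y 0.514 (172 mm) z 0.020 turn 0.000 (>=1 rows) j6->-0.14
.577,-.196,.0035,114.7 lat x 0.000 y 0.000 (0 mm) z 0.626 turn -0.198 (>=5 rows) j6->-0.76
```

jog_arm(
  increments=[
    [[-0.091, 0.103, 0, 0, 0, 0, 90], [-0.091, 0.103, 0, 0, 0, 0, 90], [-0.091, 0.103, 0, 0, 0, 0, 90], [-0.091, 0.103, 0, 0, 0, 0, 90], [-0.091, 0.103, 0, 0, 0, 0, 90], [0, 0, 0.128, 0, 0, -0.0396, 90], [0, 0, 0.128, 0, 0, -0.0396, 90], [0, 0, 0.128, 0, 0, -0.0396, 90], [0, 0, 0.128, 0, 0, -0.0396, 90], [0, 0, 0.128, 0, 0, -0.0396, 90], [0, 0, 0, 0, 0, 0, 255], [0, 0, 0, 0, 0, 0, 255], [0, 0, 0, 0, 0, 0, 255], [0, 0, 0, 0, 0, 0, 255], [0, 0, 0, 0, 0, 0, 255], [0, 0, -0.14, 0, 0, 0, 255], [0, 0, -0.14, 0, 0, 0, 255], [0, 0, -0.14, 0, 0, 0, 255], [0, 0, -0.14, 0, 0, 0, 255]],
  ],
  force=45,
)

```text
clock: 22.8
tcp_pos: [0.5774, -0.196, 0.1451]
orientation: [0.0, -0.214, 0.977, -0.0]
wrist_force: [0.4, -1.0, -0.9]
finger_gap: 0.0228
grip_force: 46.0
```

```bash
python3 plan.py .387,-.389,.14,114.7 .387,-.389,.008,79 .387,-.389,.16,79; python3 - <<'E'
from h import *
a=cams.read_camera("top")["pixels"]; b=cams.read_camera("scene")["pixels"]
T=[cv2.resize(a[275:385,410:542],(360,300)),cv2.resize(b[180:300,95:265],(425,300)) ]
cv2.imwrite("pics/t5.png",np.hstack(T)[:,:,::-1])
E
```

```text
t 22.8 pos [ 0.5774 -0.196   0.1451] phi 114.7 j6 -0.89 gap 0.0228 tilt [-0.001 -0.    -1.   ]
.387,-.389,.14,114.7 lat x 1.014 y -0.383 (271 mm) z 0.020 turn -0.000 (>=1 rows) j6->-1.22
.387,-.389,.008,79 lat x 0.000 y 0.000 (0 mm) z 0.528 turn 0.198 (>=5 rows) j6->-0.60
.387,-.389,.16,79 lat x 0.000 y 0.000 (0 mm) z -0.608 turn 0.000 (>=0 rows) j6->-0.60
```

View pics/t5.png

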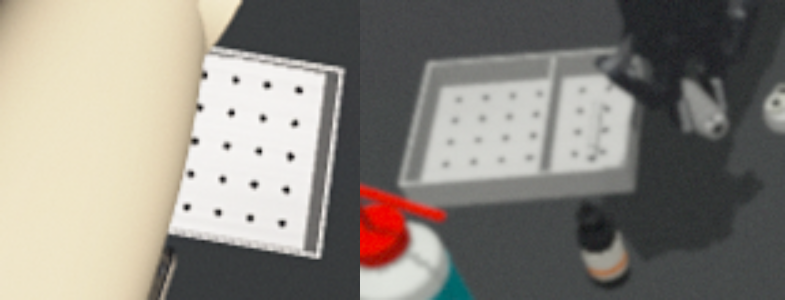

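jog_arm(
  increments=[
    [[0.127, -0.048, 0, 0, 0, 0, 255], [0.127, -0.048, 0, 0, 0, 0, 255], [0.127, -0.048, 0, 0, 0, 0, 255], [0.127, -0.048, 0, 0, 0, 0, 255], [0.127, -0.048, 0, 0, 0, 0, 255], [0.127, -0.048, 0, 0, 0, 0, 255], [0.127, -0.048, 0, 0, 0, 0, 255], [0.127, -0.048, 0, 0, 0, 0, 255], [0, 0, 0, 0, 0, 0.0396, 255], [0, 0, 0.08, 0, 0, 0.0396, 255], [0, 0, 0.08, 0, 0, 0.0396, 255], [0, 0, 0.08, 0, 0, 0.0396, 255], [0, 0, 0.08, 0, 0, 0.0396, 255], [0, 0, 0, 0, 0, 0, 255], [0, 0, 0.08, 0, 0, 0, 255], [0, 0, 0.07, 0, 0, 0, 255], [0, 0, 0.06, 0, 0, 0, 255], [0, 0, 0, 0, 0, 0, 255]],
  ],
)

```text
clock: 24.7
tcp_pos: [0.3861, -0.3884, 0.0095]
orientation: [-0.001, 0.094, 0.996, 0.001]
wrist_force: [0.1, 1.8, -0.7]
finger_gap: 0.0233
grip_force: 46.0
```

jog_arm(
  increments=[
    [[0, 0, 0.006, 0, 0, 0, 255], [0, 0, 0, 0, 0, 0, 120], [0, 0, 0, 0, 0, 0, 120], [0, 0, 0, 0, 0, 0, 120], [0, 0, -0.1, 0, 0, 0, 120], [0, 0, -0.16, 0, 0, 0, 120], [0, 0, -0.18, 0, 0, 0, 120], [0, 0, -0.18, 0, 0, 0, 120]],
  ],
)

```text
clock: 25.5
tcp_pos: [0.3866, -0.3892, 0.1659]
orientation: [0.0, 0.095, 0.995, 0.0]
wrist_force: [0.5, -0.4, 0.3]
finger_gap: 0.0454
grip_force: 0.0
```

```bash
python3 plan.py .634,.267,.16,79 .634,.267,.0045,-2; python3 plan.py .634,.267,.16,79 .634,.267,.0045,178|tail -1
```

```text
t 25.5 pos [ 0.3866 -0.3892  0.1659] phi 79.1 j6 -0.74 gap 0.0454 tilt [ 0.  0. -1.]
.634,.267,.16,79 lat x -0.474 y 2.765 (701 mm) z 0.024 turn 0.000 (>=1 rows) j6->0.59
.634,.267,.0045,-2 lat x 0.000 y 0.000 (0 mm) z 0.622 turn 0.450 (>=10 rows) j6->2.00
.634,.267,.0045,178 lat x 0.000 y 0.000 (0 mm) z 0.622 turn -0.550 (>=12 rows) j6->-1.14
```

jog_arm(
  increments=[
    [[-0.0263, 0.1536, 0, 0, 0, 0, 90], [-0.0263, 0.1536, 0, 0, 0, 0, 90], [-0.0263, 0.1536, 0, 0, 0, 0, 90], [-0.0263, 0.1536, 0, 0, 0, 0, 90], [-0.0263, 0.1536, 0, 0, 0, 0, 90], [-0.0263, 0.1536, 0, 0, 0, 0, 90], [-0.0263, 0.1536, 0, 0, 0, 0, 90], [-0.0263, 0.1536, 0, 0, 0, 0, 90], [-0.0263, 0.1536, 0, 0, 0, 0, 90], [-0.0263, 0.1536, 0, 0, 0, 0, 90], [-0.0263, 0.1536, 0, 0, 0, 0, 90], [-0.0263, 0.1536, 0, 0, 0, 0, 90], [-0.0263, 0.1536, 0, 0, 0, 0, 90], [-0.0263, 0.1536, 0, 0, 0, 0, 90], [-0.0263, 0.1536, 0, 0, 0, 0, 90], [-0.0263, 0.1536, 0, 0, 0, 0, 90], [-0.0263, 0.1536, 0, 0, 0, 0, 90], [-0.0263, 0.1536, 0, 0, 0, 0, 90], [0, 0, 0, 0, 0, 0.045, 90], [0, 0, 0, 0, 0, 0.045, 90]],
  ],
)

```text
clock: 27.5
tcp_pos: [0.6343, 0.2684, 0.1637]
orientation: [-0.0, 0.236, 0.972, 0.0]
wrist_force: [-0.2, 0.3, 1.3]
finger_gap: 0.0552
grip_force: 0.0
```

```bash
python3 plan.py .634,.267,.0045,-2; python3 - <<'E'
from h import *
c=cams.read_camera("scene"); d=spotter.landmark_of("grip1_mid","scene")
for e in d: print(e["uv"],e["conf"],ray(c,e["uv"],.0125).round(4))
E
```

```text
t 27.5 pos [0.6343 0.2684 0.1637] phi 62.7 j6 0.76 gap 0.0552 tilt [ 0. -0. -1.]
.634,.267,.0045,-2 lat x -0.002 y -0.005 (1 mm) z 0.637 turn 0.359 (>=8 rows) j6->2.00
[149.1, 221.9] 0.47 [ 0.3874 -0.3889  0.0125]
```

Grip B measured at its planned place in the bay. Now pick the other.

jog_arm(
  increments=[
    [[0, 0, 0.08, 0, 0, 0.045, 90], [0, 0, 0.08, 0, 0, 0.045, 90], [0, 0, 0.08, 0, 0, 0.045, 90], [0, 0, 0.08, 0, 0, 0.045, 90], [0, 0, 0.08, 0, 0, 0.045, 90], [0, 0, 0.08, 0, 0, 0.045, 90], [0, 0, 0.08, 0, 0, 0.045, 90], [0, 0, 0.077, 0, 0, 0.045, 90], [0, 0, 0, 0, 0, 0, 255], [0, 0, 0, 0, 0, 0, 255], [0, 0, 0, 0, 0, 0, 255], [0, 0, 0, 0, 0, 0, 255], [0, 0, 0, 0, 0, 0, 255], [0, 0, -0.15, 0, 0, 0, 255], [0, 0, -0.15, 0, 0, 0, 255], [0, 0, -0.15, 0, 0, 0, 255], [0, 0, -0.15, 0, 0, 0, 255]],
  ],
)

```text
clock: 29.3
tcp_pos: [0.6341, 0.2667, 0.1568]
orientation: [0.0, 0.719, 0.695, 0.0]
wrist_force: [0.9, -1.0, -1.0]
finger_gap: 0.0231
grip_force: 46.4
```

```bash
python3 plan.py .454,-.402,.15,-2 .454,-.402,.0085,79;
```

```text
t 29.3 pos [0.6341 0.2667 0.1568] phi -1.9 j6 1.89 gap 0.0231 tilt [ 0.     0.001 -1.   ]
.454,-.402,.15,-2 lat x -2.697 y -0.632 (693 mm) z 0.027 turn 0.001 (>=1 rows) j6->0.88
.454,-.402,.0085,79 lat x 0.000 y 0.000 (0 mm) z 0.566 turn -0.450 (>=10 rows) j6->-0.53
```

jog_arm(
  increments=[
    [[-0.1498, -0.0351, 0, 0, 0, 0, 255], [-0.1498, -0.0351, 0, 0, 0, 0, 255], [-0.1498, -0.0351, 0, 0, 0, 0, 255], [-0.1498, -0.0351, 0, 0, 0, 0, 255], [-0.1498, -0.0351, 0, 0, 0, 0, 255], [-0.1498, -0.0351, 0, 0, 0, 0, 255], [-0.1498, -0.0351, 0, 0, 0, 0, 255], [-0.1498, -0.0351, 0, 0, 0, 0, 255], [-0.1498, -0.0351, 0, 0, 0, 0, 255], [-0.1498, -0.0351, 0, 0, 0, 0, 255], [-0.1498, -0.0351, 0, 0, 0, 0, 255], [-0.1498, -0.0351, 0, 0, 0, 0, 255], [-0.1498, -0.0351, 0, 0, 0, 0, 255], [-0.1498, -0.0351, 0, 0, 0, 0, 255], [-0.1498, -0.0351, 0, 0, 0, 0, 255], [-0.1498, -0.0351, 0, 0, 0, 0, 255], [-0.1498, -0.0351, 0, 0, 0, 0, 255], [-0.1498, -0.0351, 0, 0, 0, 0, 255], [0, 0, 0, 0, 0, -0.045, 255], [0, 0, 0, 0, 0, -0.045, 255]],
  ],
)

```text
clock: 31.3
tcp_pos: [0.4529, -0.4033, 0.155]
orientation: [0.0, 0.612, 0.791, 0.0]
wrist_force: [0.0, 0.3, -0.9]
finger_gap: 0.0231
grip_force: 46.4
```

jog_arm(
  increments=[
    [[0, 0, 0.04, 0, 0, -0.045, 255], [0, 0, 0.04, 0, 0, -0.045, 255], [0, 0, 0.04, 0, 0, -0.045, 255], [0, 0, 0.04, 0, 0, -0.045, 255], [0, 0, 0.04, 0, 0, -0.045, 255], [0, 0, 0.04, 0, 0, -0.045, 255], [0, 0, 0.04, 0, 0, -0.045, 255], [0, 0, 0.04, 0, 0, -0.045, 255], [0, 0, 0, 0, 0, 0, 255]],
  ],
)

```text
clock: 32.2
tcp_pos: [0.4529, -0.4009, 0.0738]
orientation: [-0.001, 0.095, 0.996, 0.001]
wrist_force: [-0.4, -0.2, 0.1]
finger_gap: 0.0231
grip_force: 46.4
```

```bash
python3 plan.py .454,-.402,.0085,79
```

```text
t 32.2 pos [ 0.4529 -0.4009  0.0738] phi 79.1 j6 -0.67 gap 0.0231 tilt [ 0.002  0.001 -1.   ]
.454,-.402,.0085,79 lat x -0.005 y -0.004 (2 mm) z 0.261 turn 0.001 (>=1 rows) j6->-0.53
```

jog_arm(
  increments=[
    [[-0.005, -0.004, 0.08, 0, 0, 0, 255], [0, 0, 0.08, 0, 0, 0, 255], [0, 0, 0.07, 0, 0, 0, 255], [0, 0, 0.032, 0, 0, 0, 255], [0, 0, 0, 0, 0, 0, 255], [0, 0, 0, 0, 0, 0, 120], [0, 0, 0, 0, 0, 0, 120], [0, 0, 0, 0, 0, 0, 120], [0, 0, -0.1, 0, 0, 0, 120], [0, 0, -0.16, 0, 0, 0, 120], [0, 0, -0.18, 0, 0, 0, 120], [0, 0, -0.18, 0, 0, 0, 120], [0, 0.15, -0.02, 0, 0, 0, 120], [0, 0.15, 0, 0, 0, 0, 120], [0, 0.15, 0, 0, 0, 0, 120], [0, 0.15, 0, 0, 0, 0, 120], [0, 0.15, 0, 0, 0, 0, 120], [0, 0.15, 0, 0, 0, 0, 120], [0, 0.15, 0, 0, 0, 0, 120], [0, 0.15, 0, 0, 0, 0, 120]],
  ],
)

```text
clock: 34.2
tcp_pos: [0.5118, -0.1069, 0.1699]
orientation: [0.001, 0.096, 0.995, -0.0]
wrist_force: [0.5, -0.5, 0.1]
finger_gap: 0.0455
grip_force: 0.0
```

jog_arm(
  increments=[
    [[0, 0.15, 0, 0, 0, 0, 120], [0, 0.15, 0, 0, 0, 0, 120], [0, 0.1, 0, 0, 0, 0, 120], [0, 0, 0, 0, 0, 0, 120]],
  ],
)

```text
clock: 34.6
tcp_pos: [0.5308, -0.0073, 0.1698]
orientation: [0.0, 0.093, 0.996, 0.0]
wrist_force: [0.4, -0.3, -0.5]
finger_gap: 0.0452
grip_force: 0.0
```

```bash
python3 - <<'E'
from h import *
a=cams.read_camera("top")["pixels"]; b=cams.read_camera("scene")["pixels"]
T=[np.hstack([cv2.resize(a[275:385,410:542],(360,300)),cv2.resize(a[290:390,90:210],(360,300))]),np.hstack([cv2.resize(b[180:300,95:239],(360,300)),cv2.resize(b[190:310,300:444],(360,300))])]
cv2.imwrite("pics/fin.png",np.vstack(T)[:,:,::-1])
c=cams.read_camera("top")
for t,z in dict(grip1_mid=.015,tube1_mid=.007,cart1_mid=.01).items(): print(t,[(np.round(d["uv"]),round(d["conf"],2),ray(c,d["uv"],z)[:2].round(3)) for d in spotter.landmark_of(t,"top")])
E
```

```text
grip1_mid [(array([498., 346.]), 0.85, array([ 0.384, -0.39 ]))]
tube1_mid [(array([456., 322.]), 0.67, array([ 0.438, -0.302]))]
cart1_mid []
```

View pics/fin.png

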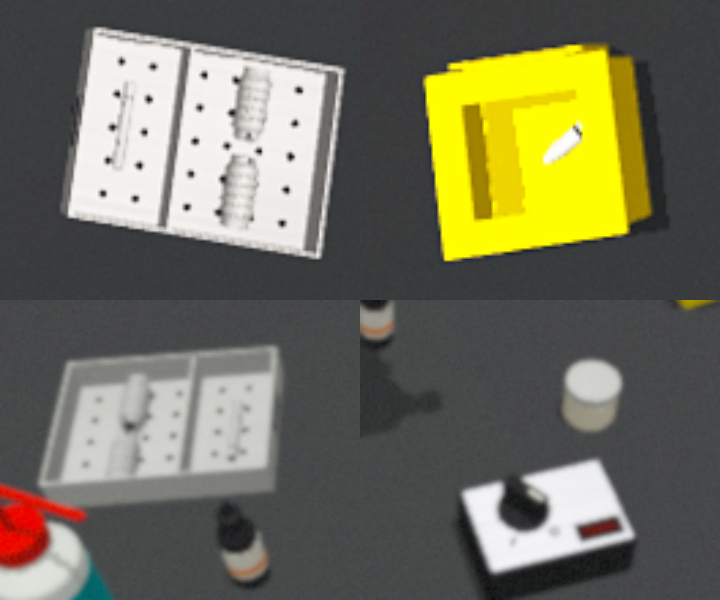

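```bash
python3 - <<'E'
from h import *
for n in("top","scene"):
    c=cams.read_camera(n); im=c["pixels"].astype(int); o=cv2.imread(f"pics/{n}0.png")[:,:,::-1].astype(int)
    # newly bright, near-white pixels
    m=((im.min(2)>130)&(o.min(2)<110)).astype(np.uint8)
    k,_,st,ce=cv2.connectedComponentsWithStats(m)
    print(n,[(ce[i].round(0).tolist(),int(st[i,4])) for i in range(1,k) if 6<st[i,4]])
    for d in spotter.cut_out("cart1_mid",n): print("cart",np.round(d["uv"]),round(d["conf"],2),d["region"].sum())
    if n=="top":
        s=im[328:348,134:170]; print(((s.min(2)>110)).astype(int).sum()); print(s.min(2))
E
```

```text
top [([290.0, 196.0], 13), ([312.0, 362.0], 21528), ([157.0, 338.0], 80), ([252.0, 408.0], 24), ([356.0, 430.0], 34), ([247.0, 431.0], 34), ([242.0, 455.0], 31), ([353.0, 462.0], 46), ([238.0, 473.0], 17)]
83
[[  0   0   0   0   0   0   0   0   0   0   0   0   0   0   0   0   0   0
    0   0   0   0   0   0   0   0   0   0   0   0   0   0   0   0   0   0]
 [  0   0   0   0   0   0   0   0   0   0   0   0   0   0   0   0   0   0
    0   0   0   0   0   0   0   0   0   0   0   0   0   0   0   0   0   0]
 [  0   0   0   0   0   0   0   0   0   0   0   0   0   0   0   0   0   0
    0   0   0   0   0   0   0   0   0   0 134  72   0   0   0   0   0   0]
 [  0   0   0   0   0   0   0   0   0   0   0   0   0   0   0   0   0   0
    0   0   0   0   0   0   0   0   0   0 234 187  15   0   0   0   0   0]
 [  0   0   0   0   0   0   0   0   0   0   0   0   0   0   0   0   0   0
    0   0   0   0   0   0   0   0 163  94 190 201  64   0   0   0   0   0]
 [  0   0   0   0   0   0   0   0   0   0   0   0   0   0   0   0   0   0
    0   0   0   0   0   0   0 166 251 186  64 122  39   0   0   0   0   
[... 1642 characters left out ...]
 [  0   0   0   0   0   0   0   0   0   0   0   0   0   0   0   0   0   0
    0   0   0   0   0   0   0   0   0   0   0   0   0   0   0   0   0   0]
 [  0   0   0   0   0   0   0   0   0   0   0   0   0   0   0   0   0   0
    0   0   0   0   0   0   0   0   0   0   0   0   0   0   0   0   0   0]
 [  0   0   0   0   0   0   0   0   0   0   0   0   0   0   0   0   0   0
    0   0   0   0   0   0   0   0   0   0   0   0   0   0   0   0   0   0]]
scene [([470.0, 7.0], 110), ([506.0, 4.0], 236), ([299.0, 15.0], 74), ([241.0, 20.0], 7), ([244.0, 36.0], 83), ([241.0, 62.0], 39), ([310.0, 124.0], 17), ([369.0, 264.0], 43)]
cart [192. 280.] 0.67 466
cart [390. 226.] 0.66 461
cart [190. 234.] 0.42 90
```

jog_arm(
  increments=[
    [[0, -0.15, -0.1, 0, 0, 0, 120], [0, -0.15, -0.1, 0, 0, 0, 120], [0, -0.15, -0.1, 0, 0, 0, 120], [0, -0.15, -0.1, 0, 0, 0, 120], [0, -0.15, 0, 0, 0, 0, 120], [0, -0.15, 0, 0, 0, 0, 120], [0, -0.15, 0, 0, 0, 0, 120], [0, -0.15, 0, 0, 0, 0, 120], [0, -0.15, 0, 0, 0, 0, 120]],
  ],
)

```text
clock: 36.0
tcp_pos: [0.4657, -0.3434, 0.2693]
orientation: [0.0, 0.096, 0.995, -0.0]
wrist_force: [0.2, 0.6, 0.3]
finger_gap: 0.0454
grip_force: 0.0
```

```bash
python3 - <<'E'
from h import *
for n in("top","scene"):
    c=cams.read_camera(n); im=c["pixels"].astype(int); o=cv2.imread(f"pics/{n}0.png")[:,:,::-1].astype(int)
    m=((im.min(2)>85)&(o.min(2)<75)).astype(np.uint8)
    k,_,st,ce=cv2.connectedComponentsWithStats(m)
    print(n,[(ce[i].round(0).tolist(),int(st[i,4])) for i in range(1,k) if 6<st[i,4]])
    # old cart places
    for u,v in ([(298,260),(340,268)] if n=="top" else [(306,248),(345,244)]): print(im[v-4:v+5,u-4:u+5].min(2).max())
E
```

```text
top [([290.0, 197.0], 16), ([555.0, 396.0], 21470), ([157.0, 338.0], 89), ([481.0, 402.0], 7), ([258.0, 460.0], 290), ([298.0, 470.0], 487), ([247.0, 472.0], 40), ([269.0, 472.0], 17), ([420.0, 470.0], 8)]
61
62
scene [([504.0, 4.0], 251), ([471.0, 8.0], 98), ([252.0, 52.0], 976), ([325.0, 67.0], 733), ([295.0, 63.0], 57), ([144.0, 110.0], 73), ([144.0, 119.0], 10), ([113.0, 153.0], 50), ([143.0, 152.0], 64), ([368.0, 264.0], 50)]
76
75
```

```bash
python3 -c "
from h import *
print(ticket.hand_in())"
```

```text
the job is handed in; nothing more can be done
None
```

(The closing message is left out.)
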